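Lock the carton stop with the hex key

TASK

The carton stop has been set against the shipping carton, but its clamp screw is still loose. Take the large hex key from the wooden holder, feel gently with it down in the slot of the clamp block for the socket of the sunk screw, seat the key fully and tighten the screw clockwise, regrasping as you go, until it comes firmly to its stop. Then put the key back upright in its bore of the holder; do not lean hard on the stop with the key, and leave the carton, the small key and the things lying about where they are.

Things in the scene. Friction and masses are not known exactly. Their poses are not given: they have to be found in the camera images.
- hex_key: the larger of two hex keys, standing in the holder at the start; about 0.3 kg. Origin: centre of its tip's end face, z up the shaft. Steel hexagonal shaft, 17 mm across flats (19.6 over corners), 100 mm long; its last 6 mm is a round tapered nose, 13 mm wide at the end and 17 above, that enters the socket before the flats can
- hex_key_grip (a point): middle of the large key's black plastic grip, 125 mm above the tip: square section, 30 x 30 mm (sides along the key's x and y), 50 mm high, so that it can be taken anew at every quarter turn
- small_key: a smaller hex key (10 mm shaft, 20 mm square grip, 120 mm tall) standing in the holder's small bore, 57 mm from the large one; not needed. Origin at its tip
- carton_stop: adjustable carton stop, fixed to the table: aluminium rail 44 mm wide (x), 36 high, 336 long (y); on it a grey saddle, 66 x 96 mm, with a steel stop plate, up to 76 mm high, at its +y end; on the saddle the aluminium clamp block, 62 x 92 mm. Origin on the table under the saddle's middle
- slot (a point): middle of the mouth of the slot in the clamp block, in the block's top face, 68 mm above the table; axes as carton_stop. The slot is 24 mm wide (x), 56 mm long (y) and 16 mm deep
- slot_floor (a point): middle of the slot's flat floor, a steel strip in which the clamp screw's head is sunk flush. The screw stands on the slot's middle line (x = 0) but anywhere from y = -14 to +14 mm, and how its flats lie is not known. Hexagon socket 17.7 mm across flats, 20 mm deep below this floor. The screw takes about 0.1 Nm to turn and stays where it is left
- clamp_nut (a joint): how far the T-nut in the rail's groove is drawn up (m): 0 to 0.00075 at the start, 0.003 when tight under the rail's lips, where the screw has a hard stop. Turning the screw clockwise seen from above raises it by 0.00071 per rad: 3.1 to 4.2 rad in all; the screw stays at its height. Forced past the stop (over about 0.4 Nm) the key slips round in the socket
- key_holder: wooden key block, fixed, 50 x 110 x 55 mm high, with two upright bores in its top; origin in the middle of its underside
- large_bore (a point): middle of the mouth of the holder's large bore: 24 mm in diameter, 45 mm deep; the large key stands in it with its tip on the bore's floor, 10 mm above the table
- carton: plain kraft shipping carton, 175 x 192 x 97 mm high, loose, standing against rail and stop plate; origin in the middle of its underside
- scissors: yellow-handled scissors lying on the table, 154 mm long; origin in the middle of the underside
- tape_roll: roll of packing tape lying flat behind the work, 100 mm wide, 49 high; origin in the middle of the underside
- cutter: cutter knife lying behind the rail, 149 mm long; origin in the middle of the underside
Not all that is in view belongs to the job. What is shaped like the hex_key but purple is not meant.

How it is judged:
By the outcome, as a careful person would: the job done as asked, in the order asked, and still so for the second after the job is handed in, with the robot touching nothing.
It also fails if it takes over 70 s, if anything falls off the work surface, if the arm or the gripper's body presses on something with over 40 N, if the wrist force passes 120 N, or if a joint passes its speed limit or range.

ROBOT

A 6-joint arm with a two-finger parallel gripper is mounted at the origin on the work surface; the furniture and walls round the work are solid. World frame = base frame: x ahead of the robot, y to its left, z up, the work surface at z = 0. Lengths are in m, angles in rad, forces in N, time in s.
With the tool pointing down it reaches from about 0.35 to 0.725 m from the base axis. Payload 6 kg.
Tool frame: the origin (TCP) lies midway between the tips of the shut fingers; the grasp point (between the pads) lies 19 mm behind it; z points along the fingers, y is the line along which they close (so a half turn about z gives the same grasp; the last joint's range is limited). The gripper opens to 85 mm and grips with 20 to 120 N. Pads are 22 mm wide; open, the fingers measure 114 mm over their backs; the gripper's body (76 mm by 85 mm) begins 54 mm behind the grasp point. The pads swing forward as they close: fully open they stand 13 mm farther back than shut.
Start: joints at [-0.844, 0.04, 0.085, 0, -1.615, -0.334], TCP at [0.23, -0.554, 0.231] pointing down, gripper open.
Joint ranges: [-2.56, 2.56], [-1.29, 2.01], [-1.08, 1.49], [-3.29, 1.98], [-2.81, -0.18], [-2.99, 2.99]. Speed limits (rad/s): [2.57, 2.57, 3.01, 3.14, 3.14, 3.14].

INTERFACE

Orientations are given as a 3x3 rotation matrix whose columns are the frame's x, y, z axes.
In Python, from station import * gives the robot as it stands. The module is installed in compiled form; this text tells all that it offers.
- The arm moves only by the tool drive_tool, never from a script. Its argument "steps" is a list of rows, each an object with "linear": the shift along the tool's x, y, z in m, a list of three; "rot": the turn, a rotation vector about the tool's x, y, z in degrees, a list of three; "claw": the finger opening in m, from 0 to 0.0854. A call has exactly 8 rows; each row is the pose to reach, as a shift and turn from the pose commanded when the call began, along the tool's axes at that moment; what a row does not reach only later rows make up. A row lasts 1/12 s, in which the tool goes at most 41.7 mm and 7.16 degrees, less where a joint would pass 70% of its speed; a pose out of reach is approached as far as the arm can. A call with a gripper value outside its range is refused whole. The fingers move at their own pace and stop on an object; "grip_force" is the grip in N (left out, the last holds). Time passes only in rows, so rows that repeat a pose let the fingers close, or fill a call up. It gives the time, the measured TCP pose, the force, the opening and the grip force at its end, in the units of the state.
- get_obs(): the state, without advancing time (a new reading comes with each control period).
- capture(name): name is "side" or "top" or "wrist"; returns the picture (480x640x3 uint8, red, green, blue); there is no depth.
- camera_model(name): a dict with "fx", "fy", "cx", "cy" (pixels), "R" (3x3) and "t" (3): a world point X has camera coordinates R X + t. Camera axes: x right, y down, z forward; pixel columns grow to the right and rows downward; lengths in m; the calibration is good to about 2 mm. The wrist camera is an equidistant fisheye: a pixel r from the principal point sees the ray r / f radians off the axis. A picture is of the moment at which its call begins: read the wrist's pose just before it. camera_model takes no time and is no camera call; for the wrist camera it gives the pose at the moment of the call.
- close_job(): hands the job in; it is judged then, once.
The state is a dict: "t": time; "joint_pos": joint angles; "dq": joint speeds; "effort": joint torques, N m; "ee_pos": TCP position; "tcp_rot": TCP orientation; "ft_force": force on the tool from outside, world axes, zero at the start; "moment": the same for the moment, N m; "opening": finger opening in m; "finger_force": force on a finger pad.
Only numpy, scipy, OpenCV 4.12 (cv2) and the standard library are available. Lean on these libraries where they do the work, as an engineer would, in place of code of your own. Each camera call takes 0.05 s, during which the arm holds its last target. There are 200 camera calls.

## Working session

There is one attempt and no reset: what is moved stays moved. The work goes in short steps, Python scripts to look and compute and a tool call to move; the robot and the scene stay as the last step left them, time stands still between calls to the robot, and variables do not carry over. Pictures are saved under pics/ and viewed, at most 10 in all, crops included, and the job is handed in when it is done.

Besides the shell and the picture viewer there is one more tool, called by a JSON object that holds its "method" and its "body". drive_tool: Moves the arm, as the interface text tells. Its arguments: {"type":"object","properties":{"steps":{"type":"array","items":{"type":"object","properties":{"linear":{"type":"array","items":{"type":"number"}},"rot":{"type":"array","items":{"type":"number"}},"claw":{"type":"number"}}}},"grip_force":{"type":"number"}},"required":["steps"]}

```bash
mkdir -p pics
cat > h.py <<'E'
from station import *
import numpy as np, cv2
def ray(cam,u,v):
    m=camera_model(cam); R=np.array(m["R"]); t=np.array(m["t"])
    x=(u-m["cx"])/m["fx"]; y=(v-m["cy"])/m["fy"]
    if cam=="wrist":
        r=np.hypot(x,y); d=np.array([np.sin(r)*x/max(r,1e-9),np.sin(r)*y/max(r,1e-9),np.cos(r)])
    else: d=np.array([x,y,1.])
    d=R.T@d; return -R.T@t, d/np.linalg.norm(d)
def plane(cam,u,v,z):
    o,d=ray(cam,u,v); return o+d*(z-o[2])/d[2]
def snap(cam,name):
    im=capture(cam); cv2.imwrite("pics/"+name,cv2.cvtColor(im,cv2.COLOR_RGB2BGR)); return im
def st():
    o=get_obs(); np.set_printoptions(precision=4,suppress=True)
    for k in ("t","joint_pos","ee_pos","tcp_rot","ft_force","moment","opening","finger_force"): print(k,np.array(o[k]).tolist() if k=="t" else np.array(o[k]))
E
python3 - <<'E'
from h import *
st()
a=snap("top","top0.png"); b=snap("side","side0.png")
for c in("top","side"):
    m=camera_model(c);print(c,m["fx"],-np.array(m["R"]).T@m["t"],np.array(m["R"])[2])
E
```

```text
t 0.0
joint_pos [-0.8443  0.0408  0.0838 -0.0005 -1.6155 -0.3337]
ee_pos [ 0.2296 -0.554   0.2303]
tcp_rot [[-0.9238 -0.3828 -0.0008]
 [-0.3828  0.9238  0.0016]
 [ 0.0001  0.0018 -1.    ]]
ft_force [0.1859 0.0396 0.4743]
moment [ 0.0238  0.0243 -0.0272]
opening 0.08530640222221711
finger_force 0.0
top 480.95026181718515 [ 0.4355 -0.0594  1.3145] [ 0.078   0.0241 -0.9967]
side 481.98951369461184 [ 0.5306 -0.8431  0.7101] [-0.0105  0.785  -0.6194]
```

View pics/top0.png

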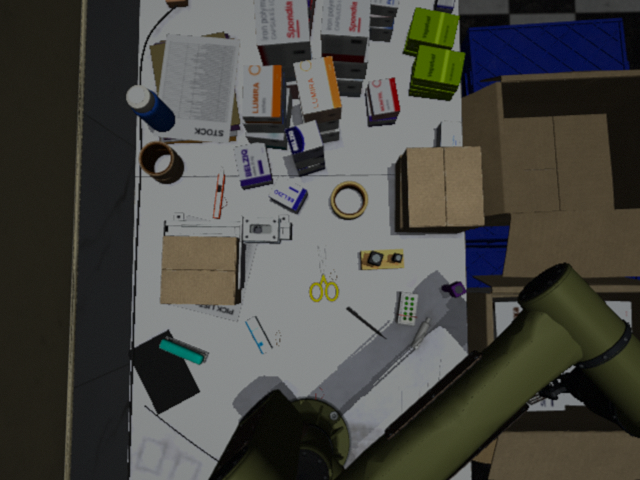

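View pics/side0.png

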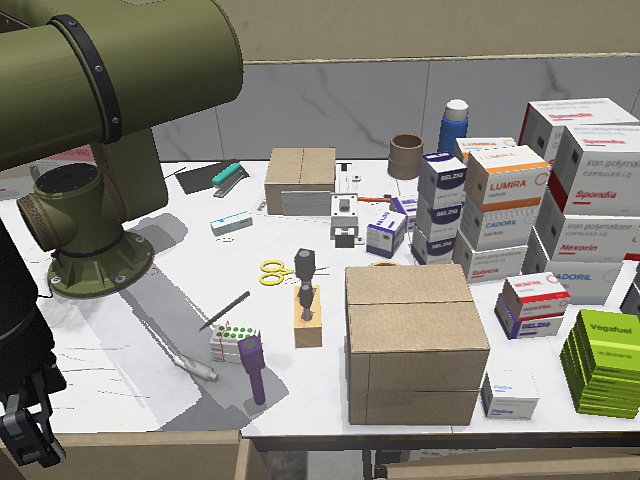

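The top view shows the holder at about (382,259) with the large key's grip at (375,257), and the clamp block at (263,230). The carton is at (200,270) and the purple decoy at (455,288). The side view shows the large key's grip at about (304,262) and the slot at about (344,203). I'll enlarge these regions.

Run:
```python
from h import *
t=cv2.imread("pics/top0.png"); s=cv2.imread("pics/side0.png")
A=cv2.resize(t[205:255,230:310],(400,250),interpolation=3)
B=cv2.resize(t[235:285,345:425],(400,250),interpolation=3)
C=cv2.resize(s[160:260,320:380],(240,400)[:2],interpolation=3)
C=cv2.resize(s[155:255,300:400],(350,350),interpolation=3)
D=cv2.resize(s[245:345,260:360],(350,350),interpolation=3)
im=np.zeros((600,800,3),np.uint8); im[:250,:400]=A; im[:250,400:]=B; im[250:,:350]=C; im[250:,400:750]=D
cv2.imwrite("pics/crop0.png",im)
```

```text
(no output)
```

View pics/crop0.png

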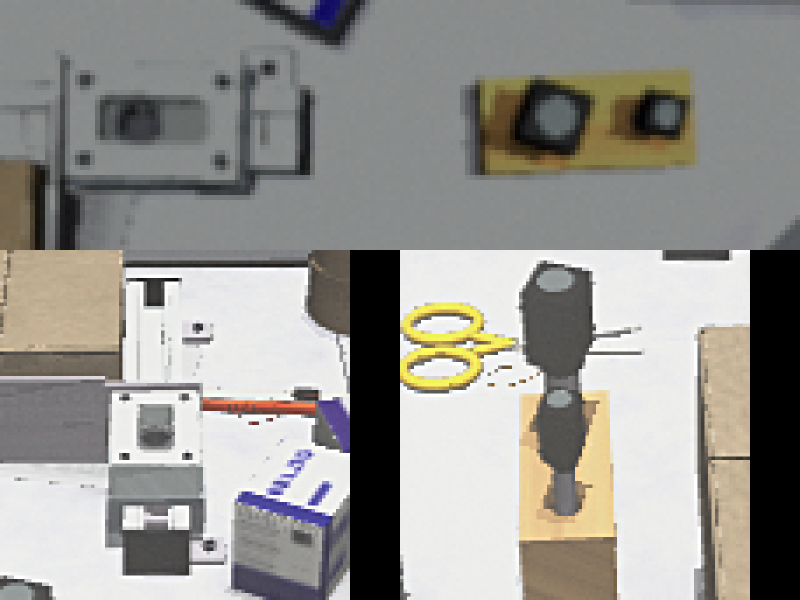

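The crops show the slot running along y, with a round dark spot, probably the socket, in its +y half at top crop (137,118), which is px (257.4,228.6). The large grip's top is at px (376.4,258.0) and is turned about 13°. I'll convert these to world positions.

Run:
```python
from h import *
T=lambda x,y,z,ox=230,oy=205:print((x,y),plane("top",ox+x/5,oy+y/5,z)[:3])
print("grip corners/top"); 
for p in[(557-400,115),(540-400,80),(592-400,92),(577-400,153),(515-400,140)]: T(*p,.16,345,235)
print("holder corners")
for p in[(480-400,80),(692-400,70),(692-400,162),(482-400,172)]: T(*p,.055,345,235)
print("block screws")
for p in[(85,80),(222,82),(220,162),(83,160)]: T(*p,.068)
print("slot, dark"); T(153,118,.068); T(137,118,.052)
for p in[(97,95),(210,95),(97,140),(210,140)]: T(*p,.068)
S=lambda x,y,z,ox,oy:print(plane("side",ox+x/3.5,oy+y/3.5,z))
print("side: keytop, slot, screws"); S(555-400,280-250,.16,260,245); S(156,425-250,.068,300,155)
for p in[(126,398),(188,397),(191,456),(120,456)]: S(p[0],p[1]-250,.068,300,155)
```

```text
grip corners/top
(157, 115) [ 0.47897959 -0.17137398  0.16      ]
(140, 80) [ 0.49579797 -0.16347591  0.16      ]
(192, 92) [ 0.48990756 -0.18824269  0.16      ]
(177, 153) [ 0.46076567 -0.18066124  0.16      ]
(115, 140) [ 0.46712023 -0.15116406  0.16      ]
holder corners
(80, 80) [ 0.50145481 -0.14162321  0.055     ]
(292, 70) [ 0.50607292 -0.25220744  0.055     ]
(292, 162) [ 0.45809684 -0.25134265  0.055     ]
(82, 172) [ 0.45339984 -0.1421265   0.055     ]
block screws
(85, 80) [0.58102225 0.15616016 0.068     ]
(222, 82) [0.57946257 0.08425966 0.068     ]
(220, 162) [0.53751349 0.08518635 0.068     ]
(83, 160) [0.53900738 0.15690208 0.068     ]
slot, dark
(153, 118) [0.56079666 0.1203471  0.068     ]
(137, 118) [0.56246166 0.13114981 0.052     ]
(97, 95) [0.57308294 0.14979998 0.068     ]
(210, 95) [0.57267332 0.09052675 0.068     ]
(97, 140) [0.54944504 0.14963686 0.068     ]
(210, 140) [0.54906344 0.09045076 0.068     ]
side: keytop, slot, screws
[ 0.47922037 -0.17414082  0.16      ]
[0.56046734 0.11794523 0.068     ]
[0.54052394 0.15246215 0.068     ]
[0.58383754 0.15234228 0.068     ]
[0.58262461 0.08022385 0.068     ]
[0.53542007 0.08165129 0.068     ]
```

{"method": "drive_tool", "body": {"steps": [{"linear": [-0.024, 0.016, -0.004], "rot": [0, 0, -6]}, {"linear": [-0.047, 0.032, -0.008], "rot": [0, 0, -12]}, {"linear": [-0.07, 0.048, -0.012], "rot": [0, 0, -18]}, {"linear": [-0.094, 0.064, -0.016], "rot": [0, 0, -24]}, {"linear": [-0.118, 0.08, -0.02], "rot": [0, 0, -30]}, {"linear": [-0.141, 0.097, -0.024], "rot": [0, 0, -36]}, {"linear": [-0.164, 0.113, -0.027], "rot": [0, 0, -42]}, {"linear": [-0.188, 0.129, -0.03], "rot": [0, 0, -48]}]}}

```text
invalid input at $.steps[0]: expected keys linear, rot, claw
```

{"method": "drive_tool", "body": {"steps": [{"linear": [-0.028, -0.007, 0], "rot": [0, 0, -6]}, {"linear": [-0.055, -0.013, 0], "rot": [0, 0, -12]}, {"linear": [-0.083, -0.02, 0], "rot": [0, 0, -18]}, {"linear": [-0.111, -0.027, 0], "rot": [0, 0, -24]}, {"linear": [-0.138, -0.033, 0], "rot": [0, 0, -30]}, {"linear": [-0.166, -0.04, 0], "rot": [0, 0, -36]}, {"linear": [-0.194, -0.047, 0], "rot": [0, 0, -42]}, {"linear": [-0.222, -0.053, 0], "rot": [0, 0, -48]}]}}

```text
invalid input at $.steps[0]: expected keys linear, rot, claw
```

Run:
```python
from h import *
st(); snap("wrist","w1.png"); m=camera_model("wrist"); print(m["fx"],m["cx"],m["cy"],-np.array(m["R"]).T@m["t"],np.array(m["R"])[2])
```

```text
t 0.1
joint_pos [-0.8443  0.0408  0.0839 -0.0004 -1.6155 -0.3337]
ee_pos [ 0.2296 -0.554   0.2304]
tcp_rot [[-0.9238 -0.3828 -0.0007]
 [-0.3828  0.9238  0.0014]
 [ 0.0001  0.0016 -1.    ]]
ft_force [ 0.0784 -0.0412 -0.119 ]
moment [0.02   0.0104 0.0167]
opening 0.08550937668105985
finger_force 0.0
371.64829954431775 317.9710427379336 237.7112935819266 [ 0.1547 -0.5861  0.3723] [ 0.293   0.123  -0.9482]
```

View pics/w1.png

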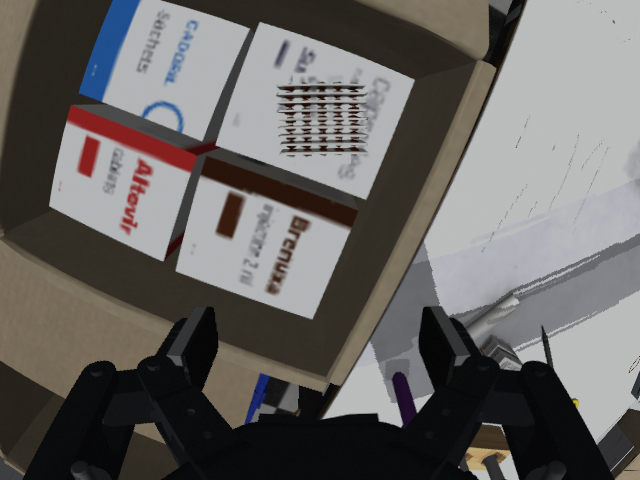

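The wrist camera is over the open carton on the left. The fingers appear at (200,340) and (440,340), and the camera sits on the tool's +x side. Every row needs a claw value, so I'll resend.

{"method": "drive_tool", "body": {"steps": [{"linear": [-0.024, 0.016, -0.004], "rot": [0, 0, -6], "claw": 0.07}, {"linear": [-0.047, 0.032, -0.008], "rot": [0, 0, -12], "claw": 0.07}, {"linear": [-0.07, 0.048, -0.012], "rot": [0, 0, -18], "claw": 0.07}, {"linear": [-0.094, 0.064, -0.016], "rot": [0, 0, -24], "claw": 0.07}, {"linear": [-0.118, 0.08, -0.02], "rot": [0, 0, -30], "claw": 0.07}, {"linear": [-0.141, 0.097, -0.024], "rot": [0, 0, -36], "claw": 0.07}, {"linear": [-0.164, 0.113, -0.027], "rot": [0, 0, -42], "claw": 0.07}, {"linear": [-0.188, 0.129, -0.03], "rot": [0, 0, -48], "claw": 0.07}]}}

```text
t: 0.82
ee_pos: [0.3543, -0.3619, 0.2614]
tcp_rot: [[-0.329, -0.944, 0.0], [-0.944, 0.329, 0.0], [-0.0, 0.0, -1.0]]
ft_force: [1.0, -0.9, -0.3]
opening: 0.07
finger_force: 0.0
```

{"method": "drive_tool", "body": {"steps": [{"linear": [-0.028, -0.007, 0], "rot": [0, 0, -6], "claw": 0.07}, {"linear": [-0.055, -0.013, 0], "rot": [0, 0, -12], "claw": 0.07}, {"linear": [-0.083, -0.02, 0], "rot": [0, 0, -18], "claw": 0.07}, {"linear": [-0.111, -0.027, 0], "rot": [0, 0, -24], "claw": 0.07}, {"linear": [-0.138, -0.033, 0], "rot": [0, 0, -30], "claw": 0.07}, {"linear": [-0.166, -0.04, 0], "rot": [0, 0, -36], "claw": 0.07}, {"linear": [-0.194, -0.047, 0], "rot": [0, 0, -42], "claw": 0.07}, {"linear": [-0.222, -0.053, 0], "rot": [0, 0, -48], "claw": 0.07}]}}

```text
t: 1.48
ee_pos: [0.4785, -0.1702, 0.2611]
tcp_rot: [[0.482, -0.876, -0.0], [-0.876, -0.482, 0.0], [-0.0, 0.0, -1.0]]
ft_force: [0.5, -0.0, 0.3]
opening: 0.0694
finger_force: 0.0
```

Run:
```python
from h import *
st()
```

```text
t 1.4833
joint_pos [ 0.0554 -0.2    -0.0871 -0.0003 -1.6838  0.4474]
ee_pos [ 0.4785 -0.1702  0.2611]
tcp_rot [[ 0.4819 -0.8762 -0.0002]
 [-0.8762 -0.4819  0.0003]
 [-0.0003  0.0001 -1.    ]]
ft_force [ 0.5107 -0.0139  0.3454]
moment [-0.0204 -0.0739  0.0437]
opening 0.06944515230623788
finger_force 0.0
```

{"method": "drive_tool", "body": {"steps": [{"linear": [0, 0, 0], "rot": [0, 0, -7], "claw": 0.07}, {"linear": [0, 0, 0], "rot": [0, 0, -14], "claw": 0.07}, {"linear": [0, 0, 0], "rot": [0, 0, -21], "claw": 0.07}, {"linear": [0, 0, 0], "rot": [0, 0, -28], "claw": 0.07}, {"linear": [0, 0, 0], "rot": [0, 0, -35], "claw": 0.07}, {"linear": [0, 0, 0], "rot": [0, 0, -42], "claw": 0.07}, {"linear": [0, 0, 0], "rot": [0, 0, -49], "claw": 0.07}, {"linear": [0, 0, 0], "rot": [0, 0, -55], "claw": 0.07}]}}

```text
t: 2.15
ee_pos: [0.4779, -0.1715, 0.261]
tcp_rot: [[0.994, -0.107, -0.001], [-0.107, -0.994, 0.0], [-0.001, -0.0, -1.0]]
ft_force: [0.1, 0.5, -0.6]
opening: 0.0702
finger_force: 0.0
```

{"method": "drive_tool", "body": {"steps": [{"linear": [0, 0, 0], "rot": [0, 0, -7], "claw": 0.07}, {"linear": [0, 0, 0], "rot": [0, 0, -14], "claw": 0.07}, {"linear": [0, 0, 0], "rot": [0, 0, -21], "claw": 0.07}, {"linear": [0, 0, 0], "rot": [0, 0, -28], "claw": 0.07}, {"linear": [0, 0, 0], "rot": [0, 0, -35], "claw": 0.07}, {"linear": [0, 0, 0], "rot": [0, 0, -42], "claw": 0.07}, {"linear": [0, 0, 0], "rot": [0, 0, -49], "claw": 0.07}, {"linear": [0, 0, 0], "rot": [0, 0, -55], "claw": 0.07}]}}

```text
t: 2.82
ee_pos: [0.4779, -0.1715, 0.261]
tcp_rot: [[0.658, 0.753, -0.001], [0.753, -0.658, 0.0], [-0.0, -0.001, -1.0]]
ft_force: [0.6, -0.0, -0.0]
opening: 0.0702
finger_force: 0.0
```

{"method": "drive_tool", "body": {"steps": [{"linear": [0, 0, 0], "rot": [0, 0, -7], "claw": 0.07}, {"linear": [0, 0, 0], "rot": [0, 0, -14], "claw": 0.07}, {"linear": [0, 0, 0], "rot": [0, 0, -21], "claw": 0.07}, {"linear": [0, 0, 0], "rot": [0, 0, -28], "claw": 0.07}, {"linear": [0, 0, 0], "rot": [0, 0, -28], "claw": 0.07}, {"linear": [0, 0, 0], "rot": [0, 0, -28], "claw": 0.07}, {"linear": [0, 0, 0], "rot": [0, 0, -28], "claw": 0.07}, {"linear": [0, 0, 0], "rot": [0, 0, -28], "claw": 0.07}]}}

```text
t: 3.48
ee_pos: [0.478, -0.1715, 0.2612]
tcp_rot: [[0.236, 0.972, -0.0], [0.972, -0.236, 0.0], [0.0, -0.0, -1.0]]
ft_force: [0.2, -0.3, 0.1]
opening: 0.0701
finger_force: 0.0
```

Run:
```python
from h import *
st(); snap("wrist","w2.png"); import pickle
pickle.dump(camera_model("wrist"),open("w2.pkl","wb"))
```

```text
t 3.4833
joint_pos [ 0.0527 -0.2002 -0.0871 -0.0001 -1.6841  2.851 ]
ee_pos [ 0.478  -0.1715  0.2612]
tcp_rot [[ 0.2357  0.9718 -0.0002]
 [ 0.9718 -0.2357  0.0001]
 [ 0.0001 -0.0002 -1.    ]]
ft_force [ 0.1779 -0.2754  0.1104]
moment [-0.0154 -0.0125  0.0088]
opening 0.07014230000614859
finger_force 0.0
```

View pics/w2.png

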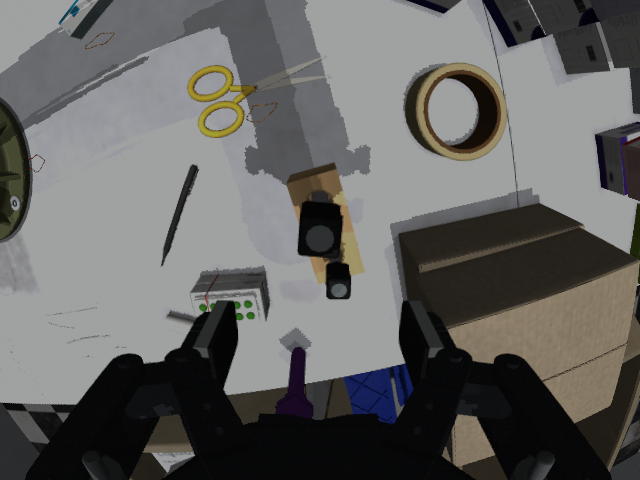

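The large grip's top face spans roughly (300–341, 203–254), with its bright disc at (320,237). The small key is at (339,288), and the decoy (purple) is at (297,390). I'll measure the grip exactly.

Run:
```python
from h import *
im=cv2.imread("pics/w2.png"); c=im[190:310,285:365]; g=c.max(2)
m=((g<45)*255).astype(np.uint8)
n,l,s,ce=cv2.connectedComponentsWithStats(m)
for i in range(1,n):
    if s[i][4]>60: print(s[i],ce[i]+[285,190])
# bright disc on grip
d=((g>55)&(g<140)).astype(np.uint8)
big=cv2.resize(c,(480,720),interpolation=3); cv2.imwrite("pics/c2.png",big)
for u,v in[(320,237)]: print(plane("wrist",u,v,.16))
```

```text
[  13    2   53  107 2568] [324.65965732 238.46728972]
[ 0.4799953  -0.17151933  0.16      ]
```

Run:
```python
import cv2; b=cv2.imread("pics/c2.png"); cv2.imwrite("pics/c2b.png",b[40:620,:])
```

```text
(no output)
```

View pics/c2b.png

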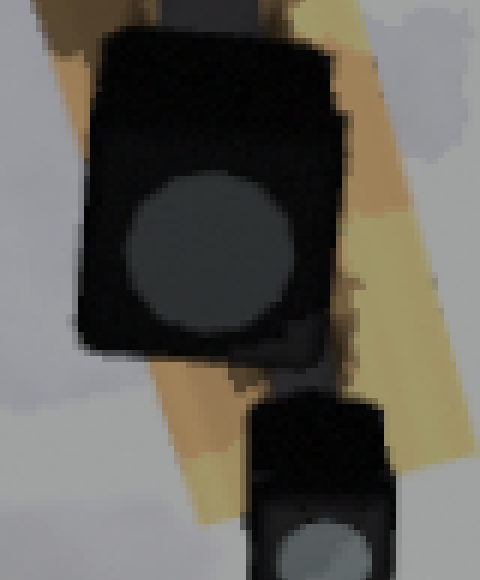

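The disc centre is at about px (320,238). The top face's near edge runs from px (298,254.2) to (339.2,257.5), so it is tilted slightly to the tool.

Run:
```python
from h import *
print(plane("wrist",320,238.3,.16))
P=[plane("wrist",285+x/6,190+(y+40)/6,.16) for x,y in[(78,350),(325,366),(345,115)]]
for p in P: print(p)
for a,b in((0,1),(1,2)):
    d=P[b]-P[a]; print(np.degrees(np.arctan2(d[1],d[0])),np.linalg.norm(d))
R=get_obs()["tcp_rot"]; R=np.array(R); print("tool y",np.degrees(np.arctan2(R[1,1],R[0,1])))
```

```text
[ 0.47977406 -0.17243831  0.16      ]
[ 0.4618797  -0.18082263  0.16      ]
[ 0.48951811 -0.18959633  0.16      ]
[ 0.4983635 -0.1604101  0.16     ]
-17.611821308376356 0.02899757904529914
73.13966978079765 0.03049716126044456
tool y -13.603099421144146
```

{"method": "drive_tool", "body": {"steps": [{"linear": [0, 0.002, 0.02], "rot": [0, 0, 2], "claw": 0.07}, {"linear": [0, 0.002, 0.045], "rot": [0, 0, 2], "claw": 0.07}, {"linear": [0, 0.002, 0.07], "rot": [0, 0, 2], "claw": 0.07}, {"linear": [0, 0.002, 0.095], "rot": [0, 0, 2], "claw": 0.07}, {"linear": [0, 0.002, 0.12], "rot": [0, 0, 2], "claw": 0.07}, {"linear": [0, 0.002, 0.135], "rot": [0, 0, 2], "claw": 0.07}, {"linear": [0, 0.002, 0.143], "rot": [0, 0, 2], "claw": 0.07}, {"linear": [0, 0.002, 0.143], "rot": [0, 0, 2], "claw": 0.07}]}}

```text
t: 4.2
ee_pos: [0.479, -0.1719, 0.1164]
tcp_rot: [[0.268, 0.963, -0.003], [0.963, -0.268, 0.0], [-0.0, -0.003, -1.0]]
ft_force: [0.9, -0.0, 0.2]
opening: 0.0701
finger_force: 0.0
```

{"method": "drive_tool", "body": {"grip_force": 60, "steps": [{"linear": [0, 0, 0], "rot": [0, 0, 0], "claw": 0.02}, {"linear": [0, 0, 0], "rot": [0, 0, 0], "claw": 0.02}, {"linear": [0, 0, 0], "rot": [0, 0, 0], "claw": 0.02}, {"linear": [0, 0, 0], "rot": [0, 0, 0], "claw": 0.02}, {"linear": [0, 0, 0], "rot": [0, 0, 0], "claw": 0.02}, {"linear": [0, 0, 0], "rot": [0, 0, 0], "claw": 0.02}, {"linear": [0, 0, 0], "rot": [0, 0, 0], "claw": 0.02}, {"linear": [0, 0, 0], "rot": [0, 0, 0], "claw": 0.02}]}}

```text
t: 4.87
ee_pos: [0.4805, -0.1721, 0.1199]
tcp_rot: [[0.267, 0.964, 0.002], [0.964, -0.267, -0.0], [0.0, 0.002, -1.0]]
ft_force: [-2.2, 1.7, 5.8]
opening: 0.0293
finger_force: 58.7
```

Run:
```python
from h import *
st()
```

```text
t 4.8667
joint_pos [ 0.0516 -0.1893 -0.335   0.0005 -1.4231  2.8197]
ee_pos [ 0.4805 -0.1721  0.1199]
tcp_rot [[ 0.267   0.9637  0.002 ]
 [ 0.9637 -0.267  -0.0004]
 [ 0.0002  0.0021 -1.    ]]
ft_force [-2.1734  1.6605  5.8263]
moment [ 0.5699  0.6991 -0.0347]
opening 0.029332938132270673
finger_force 58.72701108455658
```

{"method": "drive_tool", "body": {"steps": [{"linear": [0, 0, -0.006], "rot": [0, 0, 0], "claw": 0.02}, {"linear": [0, 0, -0.015], "rot": [0, 0, 0], "claw": 0.02}, {"linear": [0, 0, -0.03], "rot": [0, 0, 0], "claw": 0.02}, {"linear": [0, 0, -0.045], "rot": [0, 0, 0], "claw": 0.02}, {"linear": [0, 0, -0.062], "rot": [0, 0, 0], "claw": 0.02}, {"linear": [0, 0, -0.08], "rot": [0, 0, 0], "claw": 0.02}, {"linear": [0, 0, -0.095], "rot": [0, 0, 0], "claw": 0.02}, {"linear": [0, 0, -0.1], "rot": [0, 0, 0], "claw": 0.02}]}}

```text
t: 5.53
ee_pos: [0.4806, -0.1723, 0.2212]
tcp_rot: [[0.267, 0.964, 0.003], [0.964, -0.267, -0.001], [0.0, 0.003, -1.0]]
ft_force: [-0.6, -1.3, -2.7]
opening: 0.0294
finger_force: 59.1
```

{"method": "drive_tool", "body": {"steps": [{"linear": [0.025, 0, 0], "rot": [0, 0, 0], "claw": 0.02}, {"linear": [0.065, 0.001, 0], "rot": [0, 0, 0], "claw": 0.02}, {"linear": [0.105, 0.002, 0], "rot": [0, 0, 0], "claw": 0.02}, {"linear": [0.145, 0.003, 0], "rot": [0, 0, 0], "claw": 0.02}, {"linear": [0.185, 0.004, 0], "rot": [0, 0, 0], "claw": 0.02}, {"linear": [0.225, 0.005, 0], "rot": [0, 0, 0], "claw": 0.02}, {"linear": [0.26, 0.005, 0], "rot": [0, 0, 0], "claw": 0.02}, {"linear": [0.284, 0.005, 0], "rot": [0, 0, 0], "claw": 0.02}]}}

```text
t: 6.2
ee_pos: [0.5606, 0.1035, 0.2169]
tcp_rot: [[0.265, 0.964, -0.002], [0.964, -0.265, 0.0], [-0.0, -0.002, -1.0]]
ft_force: [0.8, -0.3, -4.3]
opening: 0.0295
finger_force: 59.4
```

Run:
```python
from h import *
st(); a=snap("wrist","w3.png"); s=snap("side","s3.png")
import pickle; pickle.dump(camera_model("wrist"),open("w3.pkl","wb"))
im=np.zeros((480,800,3),np.uint8); im[:,:480]=cv2.imread("pics/w3.png")[:,80:560]; im[:320,480:]=cv2.resize(cv2.imread("pics/s3.png")[140:240,300:400],(320,320),interpolation=3)
cv2.imwrite("pics/v3.png",im)
```

```text
t 6.2
joint_pos [ 0.5337 -0.0386 -0.0197 -0.0012 -1.5913  2.3393]
ee_pos [0.5606 0.1035 0.2169]
tcp_rot [[ 0.2654  0.9641 -0.002 ]
 [ 0.9641 -0.2654  0.0002]
 [-0.0003 -0.002  -1.    ]]
ft_force [ 0.8421 -0.3473 -4.319 ]
moment [-0.1539  0.0004 -0.0388]
opening 0.02954035857774363
finger_force 59.448723793029785
```

View pics/v3.png

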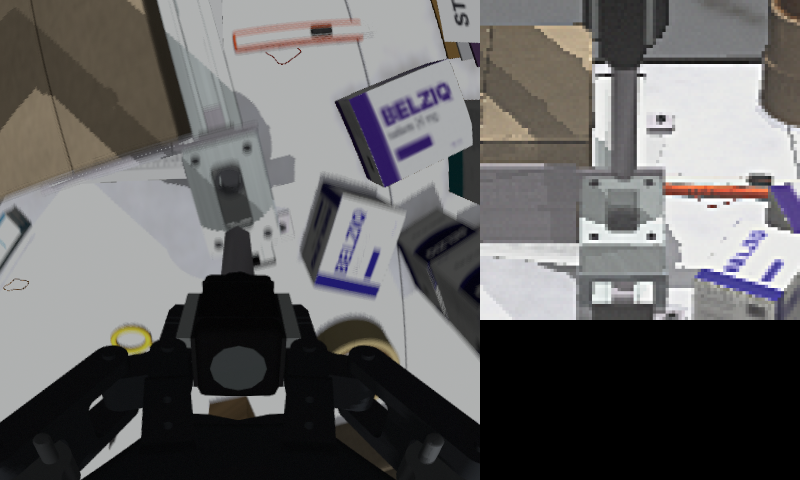

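The wrist view shows the key tip at about px (317,232) and the slot at about (314,190). A dark ring is at about px (309,178), towards the slot's +y end. I'll take one contrast crop of the slot.

Run:
```python
from h import *
im=cv2.imread("pics/w3.png")[120:240,255:365]
g=cv2.cvtColor(im,cv2.COLOR_BGR2GRAY); g=cv2.createCLAHE(3,(2,2)).apply(g)
cv2.imwrite("pics/v4.png",cv2.resize(g,(550,600),interpolation=cv2.INTER_CUBIC))
```

```text
(no output)
```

View pics/v4.png

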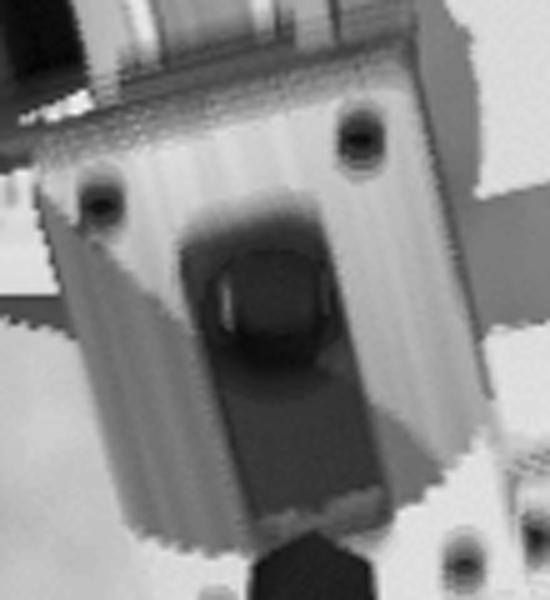

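The socket is visible. The screw's ring spans crop (207–335, 245–380), centred at about (272,310), which is px (309.4,182). I'll get its position and the tip's position.

Run:
```python
from h import *
import pickle
m=pickle.load(open("w3.pkl","rb")); camera_model=lambda c:m
import h; h.camera_model=camera_model
f=lambda x,y,z:plane("wrist",255+x/5,120+y/5,z)
for n,p in dict(left=(207,305),right=(335,300),top=(268,245),bot=(277,380),inL=(222,300),inR=(325,295),inT=(270,252),inB=(276,345)).items(): print(n,f(*p,.052))
print("screws",[f(*p,.068)[:2] for p in[(102,200),(362,138)]])
print("slot mouth corners",[f(*p,.068)[:2] for p in[(180,240),(322,212),(388,500),(250,535)]])
print("tip front", [f(*p,.107)[:2] for p in[(315,530)]])
```

```text
left [0.55086821 0.13611474 0.052     ]
right [0.5716445  0.13126273 0.052     ]
top [0.56339267 0.14314019 0.052     ]
bot [0.55866995 0.12065074 0.052     ]
inL [0.55351284 0.13625686 0.052     ]
inR [0.57026248 0.13251637 0.052     ]
inT [0.56339549 0.14191952 0.052     ]
inB [0.5601228  0.12647901 0.052     ]
screws [array([0.54130503, 0.15916359]), array([0.58301772, 0.1576204 ])]
slot mouth corners [array([0.55133637, 0.14967001]), array([0.57396045, 0.14798987]), array([0.57195444, 0.0999785 ]), array([0.54874017, 0.10015951])]
tip front [array([0.56241077, 0.10948171])]
```

{"method": "drive_tool", "body": {"steps": [{"linear": [0.01, -0.003, 0], "rot": [0, 0, 0], "claw": 0.02}, {"linear": [0.02, -0.006, 0], "rot": [0, 0, 0], "claw": 0.02}, {"linear": [0.03, -0.0085, 0.006], "rot": [0, 0, 0], "claw": 0.02}, {"linear": [0.03, -0.0085, 0.014], "rot": [0, 0, 0], "claw": 0.02}, {"linear": [0.03, -0.0085, 0.022], "rot": [0, 0, 0], "claw": 0.02}, {"linear": [0.03, -0.0085, 0.028], "rot": [0, 0, 0], "claw": 0.02}, {"linear": [0.03, -0.0085, 0.03], "rot": [0, 0, 0], "claw": 0.02}, {"linear": [0.03, -0.0085, 0.03], "rot": [0, 0, 0], "claw": 0.02}]}}

```text
t: 6.97
ee_pos: [0.5601, 0.1309, 0.1873]
tcp_rot: [[0.268, 0.963, -0.001], [0.963, -0.268, -0.001], [-0.001, -0.001, -1.0]]
ft_force: [0.3, 0.2, -3.2]
opening: 0.0296
finger_force: 59.8
```

Run:
```python
from h import *
snap("wrist","w5.png"); snap("side","s5.png"); snap("top","t5.png"); st()
a=cv2.imread("pics/w5.png")[120:270,250:390]; b=cv2.imread("pics/s5.png")[140:240,300:380]
im=np.zeros((600,800,3),np.uint8); im[:450,:420]=cv2.resize(a,(420,450),interpolation=3); im[:450,430:790]=cv2.resize(b,(360,450),interpolation=3)
cv2.imwrite("pics/v5.png",im)
```

```text
t 7.1167
joint_pos [ 0.5783 -0.0253 -0.058   0.0002 -1.5373  2.2925]
ee_pos [0.5607 0.1312 0.1888]
tcp_rot [[ 0.2675  0.9635  0.0008]
 [ 0.9635 -0.2675  0.0002]
 [ 0.0004  0.0007 -1.    ]]
ft_force [ 0.4049  0.412  -3.2231]
moment [ 0.0043 -0.0366  0.0323]
opening 0.029535273779550952
finger_force 59.774131178855896
```

View pics/v5.png

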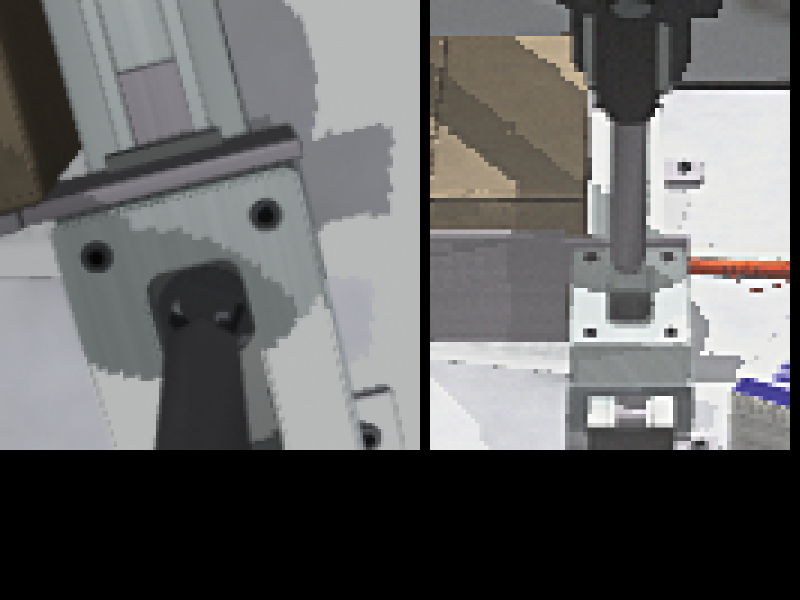

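The tip now sits over the socket. In the wrist crop the socket edges at (178,315) and (240,315) straddle the shaft at x≈207, and in the side crop the shaft lies midway between the block's screws. I'll lower it gently.

{"method": "drive_tool", "body": {"steps": [{"linear": [0, 0, 0.006], "rot": [0, 0, 0], "claw": 0.02}, {"linear": [0, 0, 0.012], "rot": [0, 0, 0], "claw": 0.02}, {"linear": [0, 0, 0.018], "rot": [0, 0, 0], "claw": 0.02}, {"linear": [0, 0, 0.022], "rot": [0, 0, 0], "claw": 0.02}, {"linear": [0, 0, 0.025], "rot": [0, 0, 0], "claw": 0.02}, {"linear": [0, 0, 0.028], "rot": [0, 0, 0], "claw": 0.02}, {"linear": [0, 0, 0.03], "rot": [0, 0, 0], "claw": 0.02}, {"linear": [0, 0, 0.031], "rot": [0, 0, 0], "claw": 0.02}]}}

```text
t: 7.78
ee_pos: [0.5604, 0.1315, 0.157]
tcp_rot: [[0.267, 0.964, -0.0], [0.964, -0.267, -0.0], [-0.0, -0.0, -1.0]]
ft_force: [-1.7, 0.1, -3.1]
opening: 0.0293
finger_force: 59.9
```

{"method": "drive_tool", "body": {"steps": [{"linear": [0, 0, 0.001], "rot": [0, 0, 0], "claw": 0.02}, {"linear": [0, 0, 0.002], "rot": [0, 0, 0], "claw": 0.02}, {"linear": [0, 0, 0.003], "rot": [0, 0, 0], "claw": 0.02}, {"linear": [0, 0, 0.004], "rot": [0, 0, 0], "claw": 0.02}, {"linear": [0, 0, 0.005], "rot": [0, 0, 0], "claw": 0.02}, {"linear": [0, 0, 0.005], "rot": [0, 0, 0], "claw": 0.02}, {"linear": [0, 0, 0.005], "rot": [0, 0, 0], "claw": 0.02}, {"linear": [0, 0, 0.005], "rot": [0, 0, 0], "claw": 0.02}]}}

```text
t: 8.45
ee_pos: [0.561, 0.1314, 0.1535]
tcp_rot: [[0.267, 0.964, 0.002], [0.964, -0.267, 0.0], [0.001, 0.002, -1.0]]
ft_force: [-1.3, 0.2, 5.7]
opening: 0.0297
finger_force: 60.8
```

{"method": "drive_tool", "body": {"steps": [{"linear": [0, 0, 0.001], "rot": [0, 0, 4], "claw": 0.02}, {"linear": [0, 0, 0.001], "rot": [0, 0, 8], "claw": 0.02}, {"linear": [0, 0, 0.001], "rot": [0, 0, 12], "claw": 0.02}, {"linear": [0, 0, 0.001], "rot": [0, 0, 16], "claw": 0.02}, {"linear": [0, 0, 0.001], "rot": [0, 0, 20], "claw": 0.02}, {"linear": [0, 0, 0.001], "rot": [0, 0, 24], "claw": 0.02}, {"linear": [0, 0, 0.001], "rot": [0, 0, 28], "claw": 0.02}, {"linear": [0, 0, 0.001], "rot": [0, 0, 32], "claw": 0.02}]}}

```text
t: 9.12
ee_pos: [0.5612, 0.1309, 0.1506]
tcp_rot: [[0.74, 0.673, 0.001], [0.673, -0.74, -0.001], [-0.0, 0.001, -1.0]]
ft_force: [3.2, -3.7, -2.5]
opening: 0.0294
finger_force: 59.8
```

Run:
```python
from h import *
st()
```

```text
t 9.1167
joint_pos [ 0.578  -0.0176 -0.1205  0.0014 -1.4677  1.7307]
ee_pos [0.5612 0.1309 0.1506]
tcp_rot [[ 0.7398  0.6728  0.0009]
 [ 0.6728 -0.7398 -0.0011]
 [-0.0001  0.0014 -1.    ]]
ft_force [ 3.2034 -3.6803 -2.4614]
moment [-1.2291 -1.7117  0.108 ]
opening 0.0293597732026
finger_force 59.8480886220932
```

The key dropped in: z is 0.1506, the upward force is gone and the moment is 0.108 Nm. Now I'll seat it fully.

{"method": "drive_tool", "body": {"steps": [{"linear": [0, 0, 0.0015], "rot": [0, 0, 0], "claw": 0.02}, {"linear": [0, 0, 0.003], "rot": [0, 0, 0], "claw": 0.02}, {"linear": [0, 0, 0.0045], "rot": [0, 0, 0], "claw": 0.02}, {"linear": [0, 0, 0.006], "rot": [0, 0, 0], "claw": 0.02}, {"linear": [0, 0, 0.0075], "rot": [0, 0, 0], "claw": 0.02}, {"linear": [0, 0, 0.009], "rot": [0, 0, 0], "claw": 0.02}, {"linear": [0, 0, 0.0105], "rot": [0, 0, 0], "claw": 0.02}, {"linear": [0, 0, 0.0105], "rot": [0, 0, 0], "claw": 0.02}]}}

```text
t: 9.78
ee_pos: [0.5612, 0.131, 0.1422]
tcp_rot: [[0.737, 0.676, 0.002], [0.676, -0.737, -0.0], [0.002, 0.002, -1.0]]
ft_force: [3.1, -3.7, 6.5]
opening: 0.0291
finger_force: 61.0
```

Run:
```python
from h import *
st()
```

```text
t 9.7833
joint_pos [ 0.5784 -0.0166 -0.135   0.0017 -1.4507  1.7349]
ee_pos [0.5612 0.131  0.1422]
tcp_rot [[ 0.7366  0.6763  0.0024]
 [ 0.6763 -0.7366 -0.0004]
 [ 0.0015  0.002  -1.    ]]
ft_force [ 3.0841 -3.6944  6.5403]
moment [-1.8609 -1.2187  0.0472]
opening 0.029146572483207327
finger_force 61.010443568229675
```

{"method": "drive_tool", "body": {"steps": [{"linear": [0, 0.001, -0.001], "rot": [0, 0, 7], "claw": 0.02}, {"linear": [0, 0.001, -0.001], "rot": [0, 0, 14], "claw": 0.02}, {"linear": [0, 0.001, -0.001], "rot": [0, 0, 21], "claw": 0.02}, {"linear": [0, 0.001, -0.001], "rot": [0, 0, 28], "claw": 0.02}, {"linear": [0, 0.001, -0.001], "rot": [0, 0, 35], "claw": 0.02}, {"linear": [0, 0.001, -0.001], "rot": [0, 0, 42], "claw": 0.02}, {"linear": [0, 0.001, -0.001], "rot": [0, 0, 49], "claw": 0.02}, {"linear": [0, 0.001, -0.001], "rot": [0, 0, 56], "claw": 0.02}]}}

```text
t: 10.45
ee_pos: [0.5611, 0.1298, 0.1422]
tcp_rot: [[0.971, -0.239, -0.0], [-0.239, -0.971, -0.002], [0.0, 0.002, -1.0]]
ft_force: [1.6, -4.8, 4.8]
opening: 0.0297
finger_force: 60.6
```

Run:
```python
from h import *
st()
```

```text
t 10.45
joint_pos [ 0.5764 -0.0151 -0.1333  0.0014 -1.4538  0.7534]
ee_pos [0.5611 0.1298 0.1422]
tcp_rot [[ 0.9711 -0.2385 -0.0002]
 [-0.2385 -0.9711 -0.0018]
 [ 0.0002  0.0018 -1.    ]]
ft_force [ 1.575  -4.8284  4.8369]
moment [-2.4682 -0.5027  0.0981]
opening 0.029709120391305494
finger_force 60.638020634651184
```

{"method": "drive_tool", "body": {"steps": [{"linear": [0, 0.001, 0], "rot": [0, 0, 7], "claw": 0.02}, {"linear": [0, 0.001, 0], "rot": [0, 0, 14], "claw": 0.02}, {"linear": [0, 0.001, 0], "rot": [0, 0, 21], "claw": 0.02}, {"linear": [0, 0.001, 0], "rot": [0, 0, 28], "claw": 0.02}, {"linear": [0, 0.001, 0], "rot": [0, 0, 35], "claw": 0.02}, {"linear": [0, 0.001, 0], "rot": [0, 0, 42], "claw": 0.02}, {"linear": [0, 0.001, 0], "rot": [0, 0, 49], "claw": 0.02}, {"linear": [0, 0.001, 0], "rot": [0, 0, 56], "claw": 0.02}]}}

```text
t: 11.12
ee_pos: [0.5602, 0.1292, 0.1422]
tcp_rot: [[0.346, -0.938, -0.002], [-0.938, -0.346, -0.001], [0.001, 0.002, -1.0]]
ft_force: [-2.6, -4.1, 7.4]
opening: 0.0295
finger_force: 60.7
```

Run:
```python
from h import *
st()
```

```text
t 11.1167
joint_pos [ 0.5756 -0.0166 -0.1343  0.0001 -1.455  -0.2227]
ee_pos [0.5602 0.1292 0.1422]
tcp_rot [[ 0.3456 -0.9384 -0.0017]
 [-0.9384 -0.3456 -0.0011]
 [ 0.0005  0.002  -1.    ]]
ft_force [-2.6441 -4.1056  7.4055]
moment [-1.6509  0.854   0.1419]
opening 0.029548381893483865
finger_force 60.70985019207001
```

{"method": "drive_tool", "body": {"steps": [{"linear": [0, 0, 0], "rot": [0, 0, 0], "claw": 0.058}, {"linear": [0, 0, 0], "rot": [0, 0, 0], "claw": 0.058}, {"linear": [0, 0, 0], "rot": [0, 0, 0], "claw": 0.058}, {"linear": [0, 0, 0], "rot": [0, 0, 0], "claw": 0.058}, {"linear": [0, 0, 0], "rot": [0, 0, 0], "claw": 0.058}, {"linear": [0, 0, 0], "rot": [0, 0, -7], "claw": 0.058}, {"linear": [0, 0, 0], "rot": [0, 0, -14], "claw": 0.058}, {"linear": [0, 0, 0], "rot": [0, 0, -20], "claw": 0.058}]}}

```text
t: 11.78
ee_pos: [0.5608, 0.13, 0.1415]
tcp_rot: [[0.655, -0.756, -0.0], [-0.756, -0.655, 0.0], [-0.001, 0.0, -1.0]]
ft_force: [0.5, 0.2, 0.6]
opening: 0.058
finger_force: 0.0
```

Run:
```python
from h import *
st()
```

```text
t 11.7833
joint_pos [ 0.5758 -0.0157 -0.1344 -0.0005 -1.4523  0.1386]
ee_pos [0.5608 0.13   0.1415]
tcp_rot [[ 0.6551 -0.7555 -0.0005]
 [-0.7555 -0.6551  0.0003]
 [-0.0005  0.0002 -1.    ]]
ft_force [0.5244 0.1771 0.6237]
moment [ 0.0284  0.0054 -0.0062]
opening 0.05797225151558142
finger_force 0.0
```

{"method": "drive_tool", "body": {"steps": [{"linear": [0, 0, 0], "rot": [0, 0, -7], "claw": 0.058}, {"linear": [0, 0, 0], "rot": [0, 0, -14], "claw": 0.058}, {"linear": [0, 0, 0], "rot": [0, 0, -21], "claw": 0.058}, {"linear": [0, 0, 0], "rot": [0, 0, -28], "claw": 0.058}, {"linear": [0, 0, 0], "rot": [0, 0, -35], "claw": 0.058}, {"linear": [0, 0, 0], "rot": [0, 0, -42], "claw": 0.058}, {"linear": [0, 0, 0], "rot": [0, 0, -49], "claw": 0.058}, {"linear": [0, 0, 0], "rot": [0, 0, -56], "claw": 0.058}]}}

```text
t: 12.45
ee_pos: [0.5608, 0.13, 0.1415]
tcp_rot: [[0.993, 0.121, -0.0], [0.121, -0.993, 0.0], [-0.0, -0.0, -1.0]]
ft_force: [0.1, 0.4, -0.2]
opening: 0.0581
finger_force: 0.0
```

{"method": "drive_tool", "body": {"grip_force": 60, "steps": [{"linear": [0, 0, 0], "rot": [0, 0, -7], "claw": 0.058}, {"linear": [0, 0, 0], "rot": [0, 0, -14], "claw": 0.058}, {"linear": [0, 0, 0], "rot": [0, 0, -14], "claw": 0.02}, {"linear": [0, 0, 0], "rot": [0, 0, -14], "claw": 0.02}, {"linear": [0, 0, 0], "rot": [0, 0, -14], "claw": 0.02}, {"linear": [0, 0, 0], "rot": [0, 0, -14], "claw": 0.02}, {"linear": [0, 0, 0], "rot": [0, 0, -14], "claw": 0.02}, {"linear": [0, 0, 0], "rot": [0, 0, -14], "claw": 0.02}]}}

```text
t: 13.12
ee_pos: [0.5608, 0.13, 0.1416]
tcp_rot: [[0.937, 0.35, -0.0], [0.35, -0.937, 0.0], [-0.0, -0.0, -1.0]]
ft_force: [-0.4, 0.9, -0.6]
opening: 0.0292
finger_force: 60.0
```

Run:
```python
from h import *
st()
```

```text
t 13.1167
joint_pos [ 0.5758 -0.0158 -0.1344 -0.0005 -1.4524  1.3522]
ee_pos [0.5608 0.13   0.1416]
tcp_rot [[ 0.9369  0.3496 -0.0004]
 [ 0.3496 -0.9369  0.0003]
 [-0.0002 -0.0004 -1.    ]]
ft_force [-0.407   0.8684 -0.6108]
moment [0.3673 0.1922 0.0604]
opening 0.029164197330893024
finger_force 59.98110830783844
```

{"method": "drive_tool", "body": {"steps": [{"linear": [0, 0, 0], "rot": [0, 0, 5], "claw": 0.02}, {"linear": [0, 0, 0], "rot": [0, 0, 10], "claw": 0.02}, {"linear": [0, 0, 0], "rot": [0, 0, 15], "claw": 0.02}, {"linear": [0, 0, 0], "rot": [0, 0, 20], "claw": 0.02}, {"linear": [0, 0, 0], "rot": [0, 0, 25], "claw": 0.02}, {"linear": [0, 0, 0], "rot": [0, 0, 30], "claw": 0.02}, {"linear": [0, 0, 0], "rot": [0, 0, 34], "claw": 0.02}, {"linear": [0, 0, 0], "rot": [0, 0, 38], "claw": 0.02}]}}

```text
t: 13.78
ee_pos: [0.5607, 0.1297, 0.1417]
tcp_rot: [[0.953, -0.305, -0.001], [-0.305, -0.953, -0.0], [-0.001, 0.0, -1.0]]
ft_force: [-2.0, 0.1, 0.2]
opening: 0.0295
finger_force: 60.0
```

Run:
```python
from h import *
st()
```

```text
t 13.7833
joint_pos [ 0.5756 -0.0158 -0.1345 -0.0001 -1.4528  0.6858]
ee_pos [0.5607 0.1297 0.1417]
tcp_rot [[ 0.9525 -0.3045 -0.0007]
 [-0.3045 -0.9525 -0.0003]
 [-0.0005  0.0005 -1.    ]]
ft_force [-1.9994  0.1089  0.238 ]
moment [0.0158 0.3357 0.1126]
opening 0.029489131336611504
finger_force 59.95031654834747
```

{"method": "drive_tool", "body": {"steps": [{"linear": [0, 0, 0], "rot": [0, 0, 2], "claw": 0.02}, {"linear": [0, 0, 0], "rot": [0, 0, 4], "claw": 0.02}, {"linear": [0, 0, 0], "rot": [0, 0, 6], "claw": 0.02}, {"linear": [0, 0, 0], "rot": [0, 0, 8], "claw": 0.02}, {"linear": [0, 0, 0], "rot": [0, 0, 10], "claw": 0.02}, {"linear": [0, 0, 0], "rot": [0, 0, 12], "claw": 0.02}, {"linear": [0, 0, 0], "rot": [0, 0, 14], "claw": 0.02}, {"linear": [0, 0, 0], "rot": [0, 0, 15], "claw": 0.02}]}}

```text
t: 14.45
ee_pos: [0.5606, 0.1296, 0.1416]
tcp_rot: [[0.842, -0.539, -0.001], [-0.539, -0.842, -0.0], [-0.001, 0.001, -1.0]]
ft_force: [-1.4, -0.2, -0.2]
opening: 0.0293
finger_force: 60.0
```

```bash
python3 -c "
from h import *
o=get_obs();R=np.array(o['tcp_rot']);print(np.degrees(np.arctan2(R[1,0],R[0,0])),o['moment'],o['ft_force'])"
```

```text
-32.618678291600816 [-0.12305783  0.56053921  0.06322283] [-1.44942944 -0.18610589 -0.2310286 ]
```

{"method": "drive_tool", "body": {"steps": [{"linear": [0, 0, 0], "rot": [0, 0, 2], "claw": 0.02}, {"linear": [0, 0, 0], "rot": [0, 0, 4], "claw": 0.02}, {"linear": [0, 0, 0], "rot": [0, 0, 6], "claw": 0.02}, {"linear": [0, 0, 0], "rot": [0, 0, 8], "claw": 0.02}, {"linear": [0, 0, 0], "rot": [0, 0, 10], "claw": 0.02}, {"linear": [0, 0, 0], "rot": [0, 0, 12], "claw": 0.02}, {"linear": [0, 0, 0], "rot": [0, 0, 14], "claw": 0.02}, {"linear": [0, 0, 0], "rot": [0, 0, 15], "claw": 0.02}]}}

```text
t: 15.12
ee_pos: [0.5606, 0.1295, 0.1417]
tcp_rot: [[0.674, -0.738, -0.001], [-0.738, -0.674, -0.001], [-0.0, 0.001, -1.0]]
ft_force: [-1.4, 0.3, 0.2]
opening: 0.0293
finger_force: 60.0
```

```bash
python3 -c "
from h import *
o=get_obs();R=np.array(o['tcp_rot']);print(np.degrees(np.arctan2(R[1,0],R[0,0])),o['moment'],o['ft_force'])"
```

```text
-47.59489114652078 [-0.2266189   0.82808696  0.10054565] [-1.43331285  0.28139049  0.16300969]
```

{"method": "drive_tool", "body": {"steps": [{"linear": [0, 0, 0], "rot": [0, 0, 2], "claw": 0.02}, {"linear": [0, 0, 0], "rot": [0, 0, 4], "claw": 0.02}, {"linear": [0, 0, 0], "rot": [0, 0, 6], "claw": 0.02}, {"linear": [0, 0, 0], "rot": [0, 0, 8], "claw": 0.02}, {"linear": [0, 0, 0], "rot": [0, 0, 10], "claw": 0.02}, {"linear": [0, 0, 0], "rot": [0, 0, 11], "claw": 0.02}, {"linear": [0, 0, 0], "rot": [0, 0, 12], "claw": 0.02}, {"linear": [0, 0, 0], "rot": [0, 0, 12], "claw": 0.02}]}}

```text
t: 15.78
ee_pos: [0.5605, 0.1295, 0.1416]
tcp_rot: [[0.507, -0.862, -0.001], [-0.862, -0.507, -0.0], [-0.0, 0.001, -1.0]]
ft_force: [-3.6, -1.6, 0.1]
opening: 0.0293
finger_force: 60.1
```

```bash
python3 -c "
from h import *
o=get_obs();R=np.array(o['tcp_rot']);print(np.degrees(np.arctan2(R[1,0],R[0,0])),o['moment'],o['ft_force'])"
```

```text
-59.522629548517635 [-0.55972665  1.50702285  0.00224873] [-3.60541563 -1.59916399  0.14020417]
```

{"method": "drive_tool", "body": {"steps": [{"linear": [0, 0, 0], "rot": [0, 0, 2], "claw": 0.02}, {"linear": [0, 0, 0], "rot": [0, 0, 4], "claw": 0.02}, {"linear": [0, 0, 0], "rot": [0, 0, 6], "claw": 0.02}, {"linear": [0, 0, 0], "rot": [0, 0, 8], "claw": 0.02}, {"linear": [0, 0, 0], "rot": [0, 0, 10], "claw": 0.02}, {"linear": [0, 0, 0], "rot": [0, 0, 11], "claw": 0.02}, {"linear": [0, 0, 0], "rot": [0, 0, 12], "claw": 0.02}, {"linear": [0, 0, 0], "rot": [0, 0, 12], "claw": 0.02}]}}

```text
t: 16.45
ee_pos: [0.5605, 0.1296, 0.1416]
tcp_rot: [[0.317, -0.948, -0.001], [-0.948, -0.317, -0.001], [0.0, 0.001, -1.0]]
ft_force: [-5.3, -1.2, 1.0]
opening: 0.0293
finger_force: 60.2
```

```bash
python3 -c "
from h import *
o=get_obs();R=np.array(o['tcp_rot']);print(np.degrees(np.arctan2(R[1,0],R[0,0])),o['moment'],o['ft_force'])"
```

```text
-71.49183312699792 [-0.65090568  2.1077566   0.36444293] [-5.25602516 -1.20055111  1.00176653]
```

The moment has risen to 0.36 Nm, which suggests the stop. I'll nudge slowly to confirm.

{"method": "drive_tool", "body": {"steps": [{"linear": [0, 0, 0], "rot": [0, 0, 0.5], "claw": 0.02}, {"linear": [0, 0, 0], "rot": [0, 0, 1], "claw": 0.02}, {"linear": [0, 0, 0], "rot": [0, 0, 1], "claw": 0.02}, {"linear": [0, 0, 0], "rot": [0, 0, 1], "claw": 0.02}, {"linear": [0, 0, 0], "rot": [0, 0, 1], "claw": 0.02}, {"linear": [0, 0, 0], "rot": [0, 0, 1], "claw": 0.02}, {"linear": [0, 0, 0], "rot": [0, 0, 1], "claw": 0.02}, {"linear": [0, 0, 0], "rot": [0, 0, 1], "claw": 0.02}]}}

```text
t: 17.12
ee_pos: [0.5605, 0.1296, 0.1416]
tcp_rot: [[0.302, -0.953, -0.001], [-0.953, -0.302, -0.001], [0.0, 0.001, -1.0]]
ft_force: [-5.5, -1.0, 0.8]
opening: 0.0292
finger_force: 60.3
```

```bash
python3 -c "
from h import *
o=get_obs();R=np.array(o['tcp_rot']);print(np.degrees(np.arctan2(R[1,0],R[0,0])),o['moment'],o['ft_force'])"
```

```text
-72.4228557758362 [-0.59511102  2.19605206  0.4574304 ] [-5.54640006 -0.97514409  0.78787914]
```

The moment rose about 0.1 Nm over that 1° with no further turning, so the screw is at its stop. Total turn since seating is about 205°. I'll unload the twist and lift straight out.

{"method": "drive_tool", "body": {"steps": [{"linear": [0, 0.0005, 0], "rot": [0, 0, -1.5], "claw": 0.02}, {"linear": [0, 0.001, 0], "rot": [0, 0, -2.5], "claw": 0.02}, {"linear": [0, 0.001, -0.003], "rot": [0, 0, -2.5], "claw": 0.02}, {"linear": [0, 0.001, -0.008], "rot": [0, 0, -2.5], "claw": 0.02}, {"linear": [0, 0.001, -0.014], "rot": [0, 0, -2.5], "claw": 0.02}, {"linear": [0, 0.001, -0.02], "rot": [0, 0, -2.5], "claw": 0.02}, {"linear": [0, 0.001, -0.027], "rot": [0, 0, -2.5], "claw": 0.02}, {"linear": [0, 0.001, -0.034], "rot": [0, 0, -2.5], "claw": 0.02}]}}

```text
t: 17.78
ee_pos: [0.5604, 0.1297, 0.1774]
tcp_rot: [[0.342, -0.94, 0.002], [-0.94, -0.342, 0.001], [-0.0, -0.002, -1.0]]
ft_force: [0.6, 0.6, -2.1]
opening: 0.0291
finger_force: 63.6
```

{"method": "drive_tool", "body": {"steps": [{"linear": [0, 0, -0.008], "rot": [0, 0, 0], "claw": 0.02}, {"linear": [0, 0, -0.018], "rot": [0, 0, 0], "claw": 0.02}, {"linear": [0, 0, -0.03], "rot": [0, 0, 0], "claw": 0.02}, {"linear": [0, 0, -0.04], "rot": [0, 0, 0], "claw": 0.02}, {"linear": [0, 0, -0.045], "rot": [0, 0, 0], "claw": 0.02}, {"linear": [0, 0, -0.046], "rot": [0, 0, 0], "claw": 0.02}, {"linear": [0, 0, -0.046], "rot": [0, 0, 0], "claw": 0.02}, {"linear": [0, 0, -0.046], "rot": [0, 0, 0], "claw": 0.02}]}}

```text
t: 18.45
ee_pos: [0.5597, 0.1295, 0.2211]
tcp_rot: [[0.342, -0.94, -0.001], [-0.94, -0.342, -0.0], [-0.0, 0.001, -1.0]]
ft_force: [-0.4, 1.0, -3.6]
opening: 0.0292
finger_force: 63.7
```

Run:
```python
from h import *
st(); snap("top","t6.png"); snap("side","s6.png"); snap("wrist","w6.png")
a=cv2.imread("pics/s6.png")[60:260,260:420]; b=cv2.imread("pics/w6.png")
im=np.zeros((600,800,3),np.uint8); im[:400,:320]=cv2.resize(a,(320,400)); im[:480,320:800]=b[:,80:560]
cv2.imwrite("pics/v6.png",im)
```

```text
t 18.45
joint_pos [ 0.5761 -0.0273 -0.0013 -0.0006 -1.5978 -0.227 ]
ee_pos [0.5597 0.1295 0.2211]
tcp_rot [[ 0.3421 -0.9397 -0.0011]
 [-0.9397 -0.3421 -0.0001]
 [-0.0003  0.0011 -1.    ]]
ft_force [-0.3807  0.9644 -3.5781]
moment [ 0.0214  0.0094 -0.0555]
opening 0.029249483460091194
finger_force 63.71837139129639
```

View pics/v6.png

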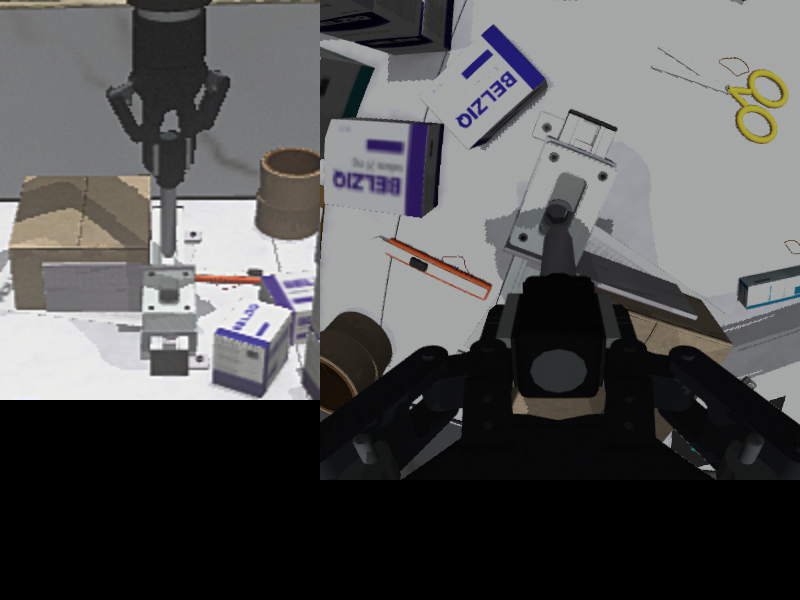

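The key hangs upright in the grip, clear of the block, with its tip at about wrist px (318,213). The carton, cutter and scissors have not moved. Next I'll locate the empty bore in the new top image.

Run:
```python
from h import *
m=camera_model("top")
def proj(X): c=np.array(m["R"])@X+m["t"]; return np.array([m["fx"]*c[0]/c[2]+m["cx"],m["fy"]*c[1]/c[2]+m["cy"]])
p=proj(np.array([.4798,-.171,.055])); print(p)
im=cv2.imread("pics/t6.png"); x,y=p.astype(int)
g=im[y-8:y+9,x-14:x+30].max(2)
for r in g: print(" ".join("%3d"%v for v in r))
for th in(50,70,90):
    k,l,s,c=cv2.connectedComponentsWithStats((im[y-9:y+10,x-10:x+11].max(2)<th).astype(np.uint8))
    for i in range(1,k):
        if s[i][4]>12: u,v=c[i]+[x-10,y-9]; print(th,s[i],u,v,plane("top",u,v,.055))
s=cv2.imread("pics/s6.png"); q=camera_model("side")
```

```text
[372.36273271 259.22091354]
147 134 102 125 144 147 147 145 147 146 145 146 147 145 146 146 146 145 146 145 147 145 145 146 145 145 145 146 146 145 146 146 146 146 147 146 146 144 147 148 147 146 146 145
120  97  65 114 144 146 146 146 145 146 147 147 145 146 147 146 145 146 145 146 145 146 147 147 146 145 147 147 147 147 147 147 148 146 148 146 121 115 134 145 146 146 147 148
103  72  49 113 145 147 146 146 146 145 146 146 147 147 148 147 147 146 147 146 145 146 145 145 145 146 148 146 144 146 146 145 146 147 146 113  64  56  76  90  92 109 134 146
103  75  47 112 145 147 147 145 147 146 146 141 140 138 136 137 141 145 146 146 147 147 145 146 146 146 146 145 148 145 131 121 120 121 109  67  14  17  29  32  36  54  78  88
104  82  56 114 147 147 145 145 147 146 138 122 102  87  80  87 104 121 138 145 145 146 146 145 147 147 147 145 145 131 107 101 103  90  61  27   6  22  51  78  88  82  53  36
104  86  57 113 145 148 146 145 146 142 138 132 123  93  66  55  57  78 121 142 147 146 145 146 147 146 146 145 146 120 100  99  97  78  40   8  11  31  79 107 112 107  79  39
102  86  53  99 
[... 1301 characters left out ...]
45 146 147 146 147 148 146 146 147 147 148 146 147 144 145 146 143 143 143 145 147 146 145
125 106  67  74 125 147 148 146 147 147 146 145 140 137 132 132 139 145 149 147 147 147 146 146 146 147 147 146 147 146 146 147 146 147 147 147 146 146 145 145 146 148 148 147
126 103  69  73 126 147 148 148 147 147 147 147 146 148 146 148 148 146 146 147 147 146 146 147 147 147 147 148 148 145 146 147 147 146 146 146 146 146 145 147 146 145 147 144
124 105  66  60 120 148 147 148 147 148 146 147 147 147 148 147 147 147 147 148 147 147 146 145 145 146 146 144 145 144 145 144 147 145 143 145 146 145 144 147 144 135 127 127
90 [ 9  5  6  9 22] 374.3181818181818 258.5 [ 0.48165612 -0.17611867  0.055     ]
```

{"method": "drive_tool", "body": {"steps": [{"linear": [0.018, 0.0125, 0], "rot": [0, 0, 0], "claw": 0.02}, {"linear": [0.048, 0.0335, 0], "rot": [0, 0, 0], "claw": 0.02}, {"linear": [0.08, 0.056, 0], "rot": [0, 0, 0], "claw": 0.02}, {"linear": [0.113, 0.079, 0], "rot": [0, 0, 0], "claw": 0.02}, {"linear": [0.146, 0.102, 0], "rot": [0, 0, 0], "claw": 0.02}, {"linear": [0.178, 0.124, 0], "rot": [0, 0, 0], "claw": 0.02}, {"linear": [0.207, 0.1445, 0], "rot": [0, 0, 0], "claw": 0.02}, {"linear": [0.232, 0.162, 0], "rot": [0, 0, 0], "claw": 0.02}]}}

```text
t: 19.27
ee_pos: [0.486, -0.146, 0.2218]
tcp_rot: [[0.342, -0.94, 0.0], [-0.94, -0.342, -0.0], [0.0, 0.0, -1.0]]
ft_force: [0.3, -0.3, -3.0]
opening: 0.0294
finger_force: 63.6
```

{"method": "drive_tool", "body": {"steps": [{"linear": [0.016, 0.011, 0], "rot": [0, 0, 0], "claw": 0.02}, {"linear": [0.023, 0.016, 0], "rot": [0, 0, 0], "claw": 0.02}, {"linear": [0.023, 0.016, 0.008], "rot": [0, 0, 0], "claw": 0.02}, {"linear": [0.023, 0.016, 0.02], "rot": [0, 0, 0], "claw": 0.02}, {"linear": [0.023, 0.016, 0.03], "rot": [0, 0, 0], "claw": 0.02}, {"linear": [0.023, 0.016, 0.035], "rot": [0, 0, 0], "claw": 0.02}, {"linear": [0.023, 0.016, 0.035], "rot": [0, 0, 0], "claw": 0.02}, {"linear": [0.023, 0.016, 0.035], "rot": [0, 0, 0], "claw": 0.02}]}}

```text
t: 19.93
ee_pos: [0.4799, -0.1704, 0.1862]
tcp_rot: [[0.343, -0.939, -0.001], [-0.939, -0.343, -0.0], [-0.0, 0.001, -1.0]]
ft_force: [0.3, 0.4, -2.1]
opening: 0.0294
finger_force: 63.4
```

Run:
```python
from h import *
capture("side"); st(); s=snap("side","s7.png"); snap("wrist","w7.png"); im=cv2.imread("pics/s7.png")
m=camera_model("side"); R=np.array(m["R"])
def proj(X): c=R@X+m["t"]; return [m["fx"]*c[0]/c[2]+m["cx"],m["fy"]*c[1]/c[2]+m["cy"]]
e=np.array(get_obs()["ee_pos"])
print("pred tip",proj(e-[0,0,.11]),"bore",proj(np.array([.4797,-.171,.055])))
g=im.max(2)
# shaft columns between tip & grip
for z in(.02,.05,.07,.09,.105):
    u,v=proj(e-[0,0,z]); v=int(round(v)); print(z,round(u,1),v," ".join("%d"%t for t in g[v,int(u)-12:int(u)+13]))
```

```text
t 19.9833
joint_pos [ 0.0547 -0.2043 -0.2257  0.0003 -1.5494  0.2954]
ee_pos [ 0.4802 -0.1706  0.187 ]
tcp_rot [[ 0.343  -0.9393  0.0001]
 [-0.9393 -0.343  -0.0003]
 [ 0.0003  0.     -1.    ]]
ft_force [ 0.4052  0.1356 -2.7546]
moment [-0.0076 -0.0382  0.0158]
opening 0.029380621921634403
finger_force 63.44763994216919
pred tip [np.float64(307.0785553658655), np.float64(285.8189171762813)] bore [np.float64(307.2792535454635), np.float64(294.3640208041911)]
0.02 304.8 249 128 130 130 130 136 91 59 58 60 61 66 61 64 63 65 62 60 62 55 96 167 169 160 156 157
0.05 305.6 262 131 131 135 129 131 132 135 111 91 100 101 103 108 111 112 105 97 88 123 163 165 163 162 164 163
0.07 306.1 270 133 140 135 138 135 138 142 100 102 101 102 108 110 108 103 97 81 107 128 125 121 121 119 158 164
0.09 306.6 278 133 133 132 135 133 132 134 117 105 103 107 109 113 109 101 99 88 91 163 164 162 163 160 161 160
0.105 307.0 284 136 134 134 134 134 135 136 116 76 70 66 61 88 87 101 100 90 115 166 169 169 172 169 170 169
```

The shaft lies where predicted in the side image, within about 1 mm. I'll lower it into the bore.

{"method": "drive_tool", "body": {"steps": [{"linear": [0, 0, 0.006], "rot": [0, 0, 0], "claw": 0.02}, {"linear": [0, 0, 0.013], "rot": [0, 0, 0], "claw": 0.02}, {"linear": [0, 0, 0.02], "rot": [0, 0, 0], "claw": 0.02}, {"linear": [0, 0, 0.026], "rot": [0, 0, 0], "claw": 0.02}, {"linear": [0, 0, 0.032], "rot": [0, 0, 0], "claw": 0.02}, {"linear": [0, 0, 0.038], "rot": [0, 0, 0], "claw": 0.02}, {"linear": [0, 0, 0.041], "rot": [0, 0, 0], "claw": 0.02}, {"linear": [0, 0, 0.041], "rot": [0, 0, 0], "claw": 0.02}]}}

```text
t: 20.75
ee_pos: [0.4795, -0.171, 0.1447]
tcp_rot: [[0.342, -0.94, -0.002], [-0.94, -0.342, 0.0], [-0.001, 0.001, -1.0]]
ft_force: [-0.9, -0.9, -4.0]
opening: 0.0293
finger_force: 63.5
```

Forces stay free. I'll take it to the floor.

{"method": "drive_tool", "body": {"steps": [{"linear": [0, 0, 0.005], "rot": [0, 0, 0], "claw": 0.02}, {"linear": [0, 0, 0.01], "rot": [0, 0, 0], "claw": 0.02}, {"linear": [0, 0, 0.015], "rot": [0, 0, 0], "claw": 0.02}, {"linear": [0, 0, 0.019], "rot": [0, 0, 0], "claw": 0.02}, {"linear": [0, 0, 0.022], "rot": [0, 0, 0], "claw": 0.02}, {"linear": [0, 0, 0.024], "rot": [0, 0, 0], "claw": 0.02}, {"linear": [0, 0, 0.026], "rot": [0, 0, 0], "claw": 0.02}, {"linear": [0, 0, 0.026], "rot": [0, 0, 0], "claw": 0.02}]}}

```text
t: 21.42
ee_pos: [0.48, -0.1711, 0.1198]
tcp_rot: [[0.342, -0.94, 0.0], [-0.94, -0.342, -0.0], [0.0, -0.0, -1.0]]
ft_force: [0.7, 0.8, -3.2]
opening: 0.0294
finger_force: 63.5
```

Run:
```python
from h import *
st()
```

```text
t 21.4167
joint_pos [ 0.0536 -0.1898 -0.3355  0.0002 -1.425   0.2956]
ee_pos [ 0.48   -0.1711  0.1198]
tcp_rot [[ 0.3421 -0.9397  0.0001]
 [-0.9397 -0.3421 -0.0002]
 [ 0.0002 -0.     -1.    ]]
ft_force [ 0.6759  0.7527 -3.1789]
moment [-0.0074  0.025   0.0361]
opening 0.029449401739048895
finger_force 63.549864292144775
```

{"method": "drive_tool", "body": {"steps": [{"linear": [0, 0, 0.0007], "rot": [0, 0, 0], "claw": 0.02}, {"linear": [0, 0, 0.0014], "rot": [0, 0, 0], "claw": 0.02}, {"linear": [0, 0, 0.0014], "rot": [0, 0, 0], "claw": 0.02}, {"linear": [0, 0, 0.0014], "rot": [0, 0, 0], "claw": 0.035}, {"linear": [0, 0, 0.0014], "rot": [0, 0, 0], "claw": 0.045}, {"linear": [0, 0, 0.0014], "rot": [0, 0, 0], "claw": 0.058}, {"linear": [0, 0, 0.0014], "rot": [0, 0, 0], "claw": 0.058}, {"linear": [0, 0, 0.0014], "rot": [0, 0, 0], "claw": 0.058}]}}

```text
t: 22.08
ee_pos: [0.48, -0.171, 0.1183]
tcp_rot: [[0.342, -0.94, 0.0], [-0.94, -0.342, 0.0], [-0.0, -0.0, -1.0]]
ft_force: [-0.7, 0.5, 0.4]
opening: 0.058
finger_force: 0.0
```

{"method": "drive_tool", "body": {"steps": [{"linear": [0, 0, -0.01], "rot": [0, 0, 0], "claw": 0.06}, {"linear": [0, 0, -0.025], "rot": [0, 0, 0], "claw": 0.06}, {"linear": [0, 0, -0.045], "rot": [0, 0, 0], "claw": 0.06}, {"linear": [0, 0, -0.07], "rot": [0, 0, 0], "claw": 0.06}, {"linear": [0, 0, -0.1], "rot": [0, 0, 0], "claw": 0.06}, {"linear": [0, 0, -0.125], "rot": [0, 0, 0], "claw": 0.06}, {"linear": [0, 0, -0.14], "rot": [0, 0, 0], "claw": 0.06}, {"linear": [0, 0, -0.14], "rot": [0, 0, 0], "claw": 0.06}]}}

```text
t: 22.75
ee_pos: [0.481, -0.1717, 0.2637]
tcp_rot: [[0.342, -0.94, 0.007], [-0.94, -0.342, -0.001], [0.004, -0.006, -1.0]]
ft_force: [-0.9, 0.8, 0.1]
opening: 0.0601
finger_force: 0.0
```

Run:
```python
from h import *
st(); snap("side","s8.png"); snap("top","t8.png")
a=cv2.imread("pics/side0.png").astype(int); b=cv2.imread("pics/s8.png").astype(int)
d=(abs(a-b).max(2)>40).astype(np.uint8); k,l,s,c=cv2.connectedComponentsWithStats(d)
print([list(s[i]) for i in range(1,k) if s[i][4]>25])
g=b.max(2)
for v in(250,256,262,268,274,280,286,290): print(v," ".join("%d"%t for t in a[v,290:322].max(1))); print("   "," ".join("%d"%t for t in g[v,290:322]))
```

```text
t 22.75
joint_pos [ 0.0535 -0.1986 -0.0819  0.0019 -1.6804  0.2956]
ee_pos [ 0.481  -0.1717  0.2637]
tcp_rot [[ 0.3418 -0.9397  0.0071]
 [-0.9397 -0.3419 -0.0015]
 [ 0.0038 -0.0062 -1.    ]]
ft_force [-0.9381  0.7956  0.1359]
moment [-0.0104  0.043  -0.0017]
opening 0.060133567437389866
finger_force 0.0
[[np.int32(0), np.int32(0), np.int32(244), np.int32(161), np.int32(18393)], [np.int32(250), np.int32(0), np.int32(93), np.int32(207), np.int32(11602)], [np.int32(0), np.int32(97), np.int32(97), np.int32(75), np.int32(2294)], [np.int32(115), np.int32(162), np.int32(212), np.int32(153), np.int32(7603)], [np.int32(62), np.int32(180), np.int32(33), np.int32(15), np.int32(60)], [np.int32(317), np.int32(185), np.int32(11), np.int32(16), np.int32(104)], [np.int32(16), np.int32(192), np.int32(70), np.int32(42), np.int32(815)], [np.int32(38), np.int32(214), np.int32(22), np.int32(14), np.int32(151)], [np.int32(0), np.int32(217), np.int32(67), np.int32(251), np.int32(10188)], [np.int32(211), np.int32(219), np.int32(30), np.int32(10), np.int32(128)], [np.int32(33), np.int32(221), np.int32(6), np
[... 1875 characters left out ...]
0 159 255 129 72 79 81 81 81 80 75 87 70 207 246 240 238 238 238 238 238 236 236 236
    137 135 136 136 137 136 135 135 135 155 140 145 89 72 64 63 67 61 66 81 83 84 162 166 161 162 163 160 160 161 162 160
286 238 239 238 243 236 238 236 236 237 243 207 89 131 162 163 159 158 163 143 86 78 62 255 247 241 240 240 237 238 236 239 237
    136 133 133 134 132 132 129 128 128 132 112 68 116 141 139 135 136 158 140 81 71 62 144 172 166 164 163 163 167 164 162 162
290 238 238 238 246 236 237 238 238 250 116 78 85 84 79 87 83 79 83 85 87 83 73 136 174 168 156 242 239 237 236 241 239
    131 136 132 137 130 131 130 129 134 82 75 77 73 70 75 74 66 70 75 76 68 68 96 132 169 139 124 126 127 166 156 159
```

Run:
```python
from h import *
a=cv2.imread("pics/top0.png",0);b=cv2.imread("pics/t8.png",0)
for n,(x0,y0,x1,y1) in dict(carton=(155,228,245,310),stop=(240,210,296,250),small=(388,248,408,270),tape=(325,175,372,225),sciss=(305,270,342,306),cutter=(208,170,232,222)).items():
    r=cv2.matchTemplate(b[y0-6:y1+6,x0-6:x1+6],a[y0:y1,x0:x1],cv2.TM_CCOEFF_NORMED); _,v,_,p=cv2.minMaxLoc(r); print(n,round(v,3),p[0]-6,p[1]-6)
print(close_job())
```

```text
carton 0.612 0 0
stop 0.401 0 -1
small 0.222 -4 -4
tape 0.661 0 0
sciss -0.038 2 -6
cutter 0.999 0 0
the job is handed in; nothing more can be done
None
```

The clamp screw is tightened clockwise to its stop with one regrasp (moment up from about 0.1 to about 0.45 Nm), the large key stands upright in its bore again, and the job was handed in at about 23 s. My last image check found the carton, tape roll and cutter unmoved, but the arm or its shadow hid the small key and scissors, so those two are unconfirmed, though no move was made at either.

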